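# Lay the long plan tube in the tube rest

### The arm

A 6-joint arm with a two-finger parallel gripper is mounted at the origin on the work surface. World frame = base frame: x ahead of the robot, y to its left, z up, the work surface at z = 0. Lengths are in m, angles in rad, forces in N, time in s.
With the tool pointing down it reaches from about 0.35 to 0.975 m from the base axis. Payload 4.9 kg.
Tool frame: the origin (TCP) lies midway between the tips of the shut fingers; the grasp point (between the pads) lies 19 mm behind it; z points along the fingers, y is the line along which they close (so a half turn about z gives the same grasp; the last joint's range is limited). The gripper opens to 85 mm and grips with 20 to 120 N. Pads are 22 mm wide; open, the fingers measure 114 mm over their backs; the gripper's body (76 mm by 85 mm) begins 54 mm behind the grasp point. The pads swing forward as they close: fully open they stand 13 mm farther back than shut.
Start: joints at [-1.273, 0.053, 1.613, -0, 1.476, -0.119], TCP at [0.253, -0.571, 0.202] pointing down, gripper open.
Joint ranges: [-3.01, 3.01], [-1.01, 2.22], [0.06, 2.58], [-1.02, 4.17], [0.09, 2.62], [-3.14, 3.14]. Speed limits (rad/s): [2.57, 2.57, 3.14, 3.14, 3.14, 3.14].

### API

Orientations are given as a unit quaternion [w, x, y, z].
In Python, from plant import state, grab_frame, job_done, cut_out, place_of gives the robot as it stands.
- The arm moves only by the tool jog_arm, never from a script. Its argument "motion" is text: rows parted by semicolons, each of 7 numbers parted by spaces: the opening in per cent of the stroke, from 0 (shut) to 100 (fully open), then the shift along the tool's x, y, z as a fraction of full scale, then the turn, a rotation vector about the tool's x, y, z as a fraction of full scale. A call has exactly 5 rows; each row is the pose to reach, as a shift and turn from the pose commanded when the call began, along the tool's axes at that moment; what a row does not reach only later rows make up. Full scale, the value 1, is 50 cm for a shift and 1.5 rad for a turn. A row lasts 1/8 s, in which the tool goes at most 62.5 mm and 10.7 degrees, less where a joint would pass 70% of its speed; a pose out of reach is approached as far as the arm can. A call with a number of a shift or a turn outside -1 to 1 is refused whole. A call with a gripper value outside its range is refused whole. The fingers move at their own pace and stop on an object; the grip force is fixed at half the most. Time passes only in rows, so rows that repeat a pose let the fingers close, or fill a call up. It gives the time, the measured TCP pose, the force, the opening and the grip force at its end, in the units of the state.
- state(): the state, without advancing time (a new reading comes with each control period).
- grab_frame(name): name is "scene" or "top" or "wrist"; returns a dict with "color" (420x560x3 uint8, red, green, blue), "range_z" (420x560 float32, m along the optical axis (not along the pixel's ray), 0 where there is no reading), "intrinsics" (3x3 intrinsics, pixels), "k1" (the pictures are not rectified: a ray, as slopes to the right and down, at radius r is drawn at 1 + k1 r^2 times it, then the intrinsics apply), "world_from_camera" (4x4, takes a point from camera to world coordinates). Camera axes: x right, y up, looking along -z (the intrinsics and any distortion apply to the point x, -y, -z); pixel columns grow to the right and rows downward; lengths in m; the calibration is good to about 2 mm. A picture is of the moment at which its call begins.
- job_done(): hands the job in; it is judged then, once.
Trained networks look in the newest picture that a camera, given by its name, has taken for a name from the list of things; names that differ only in an ending like _2 or _b are one class to them, and where a whole thing is asked for, a point or a joint stands for the part that bears it (a point fixed in the world has none). Each returns a list of dicts, best first, with "p" (0 to 1); they miss things now and then, are a little off and sometimes report something else, mostly with a low value. They report only what shows in the picture. A call takes as long as a camera call. They do not tell look-alikes from the thing itself.
- cut_out(camera, thing): "pixels" (420x560 bool, what is visible of it).
- place_of(camera, thing): "at" ([x, y, z] in m, in world coordinates, good to about 4 mm: a listed point, or the origin of a listed thing).
The state is a dict: "time": time; "joint_pos": joint angles; "joint_vel": joint speeds; "joint_efforts": joint torques, N m; "tool_pos": TCP position; "tool_rot": TCP orientation; "contact_force": force on the tool from outside, world axes, zero at the start; "ft_torque": the same for the moment, N m; "gripper_width": opening from 0.0 (shut) to 1.0 (fully open); "grasp_force": force on a finger pad.
Only numpy, scipy, OpenCV 4.12 (cv2) and the standard library are available. Lean on these libraries where they do the work, as an engineer would, in place of code of your own. Each camera call takes 0.05 s, during which the arm holds its last target. There are 200 camera calls.

### The job

Pick up the longer of the two cardboard plan tubes and lay it along the V-shaped groove of the grey tube rest, centred so that an end cap sticks out at each end. Let it settle down into both notches while you still hold it, then let go and move clear; do not drop it, and leave the shorter tube where it lies.

Things in the scene. Friction and masses are not known exactly. Their poses are not given: they have to be found in the camera images.
- long_tube: the longer plan tube: round brown cardboard body, diameter 40 mm, a square black cap 46 x 46 mm, 15 mm thick, on each end; 220 mm long overall, 190 mm of bare body between the caps; 0.13 to 0.25 kg. It lies on its caps on the table, axis 23 mm up. Origin at the middle of its length, on its axis; x runs along the tube; either way round is fine.
- short_tube: the shorter plan tube, a bystander that stays where it lies: same cardboard body, diameter 40 mm, and same 46 mm square black caps, but only 130 mm long overall. Origin at the middle of its length, on its axis; x runs along the tube.
- rest: grey metal tube rest, fixed: base plate 140 (x) x 84 (y) x 10 mm with two V-shaped saddles, each 20 mm thick, centred 50 mm either side of the middle along x (80 mm free between them). V: 45 degree slopes, bottom 40 mm and tips 73 mm above the table, tips 65 mm apart in y. Origin: centre of its underside, on the table; x along the groove. The tube lies home with its axis 68 mm above the origin.
Things that resemble listed ones, but are neither listed nor needed, are in the scene too. What is shaped like the long_tube but orange or yellow is not meant.

How it is judged:
On the way:
1. the long tube has settled in both notches while still held: it bears on the rest, still, with the fingers on it (contact force between the fingers and long_tube above 0.5 N and contact force between long_tube and rest above 0.3 N and z of long_tube in the frame of rest below 0.075 m and horizontal distance between long_tube and rest below 0.03 m and angle between the x axis of long_tube and the x axis of rest, either way round below 0.17 rad and linear speed of long_tube below 0.04 m/s), for 0.2 s.
At the end, for the whole second after the job is handed in: the long tube lies at rest in both notches of the rest, its middle within 25 mm of the rest's middle along the groove and within 10 mm across it, its axis within 10 degrees of the groove and 60 to 75 mm above the table; the short tube is within 30 mm of where it started (x of long_tube in the frame of rest between -0.025 and 0.025 m and y of long_tube in the frame of rest between -0.01 and 0.01 m and z of long_tube in the frame of rest between 0.06 and 0.075 m and angle between the x axis of long_tube and the x axis of rest, either way round below 0.17 rad and linear speed of long_tube below 0.03 m/s and distance of short_tube from where it was at the start of the episode below 0.03 m); the robot touches nothing.
It fails at once if the long tube is dropped: it falls or flies faster than 0.5 m/s with no finger on it (linear speed of long_tube above 0.5 m/s and contact force between the fingers and long_tube below 0.05 N).
It fails at once if the short tube is moved more than 30 mm (distance of short_tube from where it was at the start of the episode above 0.03 m).
It also fails if it takes over 38 s, if anything falls off the work surface, if the arm or the gripper's body presses on something with over 40 N, if the wrist force passes 120 N, or if a joint passes its speed limit or range.

## Working session

There is one attempt and no reset: what is moved stays moved. The work goes in short steps, Python scripts to look and compute and a tool call to move; the robot and the scene stay as the last step left them, time stands still between calls to the robot, and variables do not carry over. Pictures are saved under pics/ and viewed, at most 10 in all, crops included, and the job is handed in when it is done.

Besides the shell and the picture viewer there is one more tool, called after ">>>" as a command line: name --argument value ..., lists and objects as JSON in quotes. jog_arm: Moves the arm, as the interface text tells. Shift numbers are shares of 50 cm and turn numbers shares of 1.5 rad, none past 1 either way. Its arguments: {"type":"object","properties":{"motion":{"type":"string"}},"required":["motion"]}

```bash
mkdir -p pics; cat > h.py <<'E'
import numpy as np, cv2
from plant import *
def pts(f, m):
    v,u=np.nonzero(m&(f["range_z"]>0)); z=f["range_z"][v,u]
    K=f["intrinsics"]; k=f["k1"]
    d=cv2.undistortPoints(np.stack([u,v],1).astype(float)[:,None],K,np.array([k,0,0,0,0.]))[:,0]
    p=np.stack([d[:,0]*z,-d[:,1]*z,-z,np.ones_like(z)])
    return (f["world_from_camera"]@p)[:3].T
def save(f,n): cv2.imwrite(f"pics/{n}.png",f["color"][...,::-1])
def rep(cam,f,t):
    for c in cut_out(cam,t):
        p=pts(f,c["pixels"])
        if len(p)<20: continue
        v,u=np.nonzero(c["pixels"])
        (cx,cy),(w,h),a=cv2.minAreaRect(p[p[:,2]>0.006][:,:2].astype(np.float32)) if (p[:,2]>.006).sum()>5 else ((0,0),(0,0),0)
        print(cam,t,round(c["p"],2),"px",int(u.mean()),int(v.mean()),"rect",np.round([cx,cy,w,h,a],3),"zmax",np.percentile(p[:,2],98).round(3),"rgb",f["color"][c["pixels"]].mean(0).round())
    for c in place_of(cam,t): print("  at",round(c["p"],2),np.round(c["at"],3))
E
python3 - <<'E'
from h import *
for c in ("top","scene"):
    f=grab_frame(c); save(f,c)
    for t in ("long_tube","short_tube","rest"): rep(c,f,t)
a=np.hstack([cv2.imread("pics/top.png"),cv2.imread("pics/scene.png")]);
E
```

```text
top long_tube 0.97 px 333 260 rect [ 0.353 -0.087  0.045  0.217  0.497] zmax 0.048 rgb [172. 149.  37.]
top long_tube 0.91 px 203 291 rect [ 0.296  0.184  0.22   0.047 17.433] zmax 0.048 rgb [165.  76.  23.]
top long_tube 0.56 px 176 168 rect [ 0.56   0.245  0.219  0.046 20.847] zmax 0.048 rgb [88. 66. 46.]
  at 0.9 [ 0.354 -0.085  0.026]
  at 0.8 [0.563 0.251 0.029]
  at 0.59 [0.295 0.184 0.02 ]
top short_tube 0.71 px 278 168 rect [0.554 0.023 0.131 0.046 4.808] zmax 0.049 rgb [54. 42. 31.]
  at 0.63 [0.556 0.026 0.023]
top rest 0.9 px 420 160 rect [ 0.567 -0.29   0.085  0.138 72.425] zmax 0.073 rgb [57. 60. 63.]
  at 0.87 [ 0.57  -0.288  0.002]
scene long_tube 0.96 px 390 297 rect [ 0.561  0.249  0.222  0.046 20.65 ] zmax 0.048 rgb [71. 56. 41.]
scene long_tube 0.78 px 255 189 rect [ 0.354 -0.084  0.047  0.218  0.698] zmax 0.048 rgb [129. 111.  43.]
scene long_tube 0.57 px 372 195 rect [ 0.295  0.186  0.226  0.047 18.146] zmax 0.048 rgb [131.  69.  32.]
  at 0.81 [ 0.35  -0.08   0.022]
  at 0.79 [0.564 0.25  0.023]
  at 0.57 [0.293 0.187 0.019]
scene short_tube 0.55 px 279 268 rect [0.554 0.026 0.133 0.046 5.381] zmax 0.048 rgb [42. 34. 25.]
  at 0.95 [0.552 0.03  0.021]
scene rest 0.4 px 390 296 rect [ 0.561  0.249  0.222  0.046 20.702] zmax 0.048 rgb [71. 56. 41.]
  at 0.62 [ 0.569 -0.288 -0.003]
```

View pics/top.png

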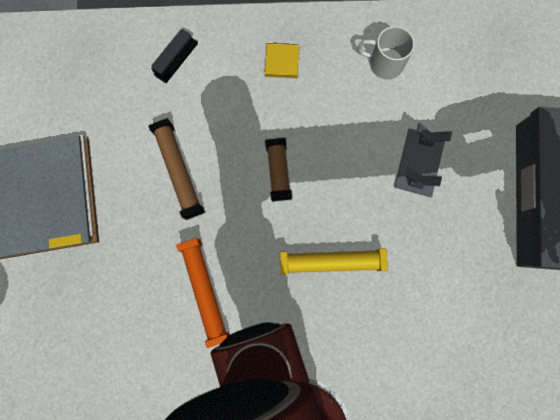

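View pics/scene.png

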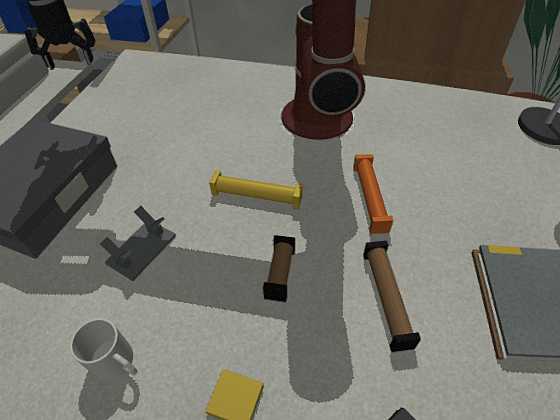

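The top picture shows three long tubes: brown with black caps at (176,168), yellow at (333,260) and orange at (203,291). The short brown tube is at (278,168), the rest at (420,160), and a dark box stands to the right of the rest. The brown one at (176,168) fits: it has a brown body and black caps, and measures 0.22 m. I'll confirm it in an enlarged crop.

```bash
python3 - <<'E'
from h import *
from scipy.spatial.transform import Rotation as R
im=cv2.imread("pics/top.png"); cv2.imwrite("pics/crop.png",cv2.resize(im[100:240,120:310],None,fx=4,fy=4,interpolation=3))
f=grab_frame("top"); p=pts(f,np.ones((420,560),bool))
for lo,hi in ((-.6,-.42),(-.42,-.2),(-.2,.15),(.15,.5)):
    q=p[(p[:,1]>lo)&(p[:,1]<hi)&(p[:,0]>.25)]
    t=q[q[:,2]>.06]; print(lo,hi,"zmax",q[:,2].max().round(3), "tall xy", t[:,:2].min(0).round(2) if len(t) else '', t[:,:2].max(0).round(2) if len(t) else '')
m=[c for c in cut_out("top","rest")][0]["pixels"]
for zl,zh in ((.005,.015),(.03,.09)):
    q=pts(f,m); q=q[(q[:,2]>zl)&(q[:,2]<zh)]; print(len(q),cv2.minAreaRect(q[:,:2].astype(np.float32)))
s=state(); r=R.from_quat(np.roll(s["tool_rot"],-1)).as_matrix(); print(s["time"],s["tool_pos"],r.round(3))
E
```

```text
-0.6 -0.42 zmax 0.108 tall xy [ 0.33 -0.55] [ 0.65 -0.48]
-0.42 -0.2 zmax 0.096 tall xy [ 0.5  -0.34] [ 0.85 -0.2 ]
-0.2 0.15 zmax 0.693 tall xy [ 0.25 -0.2 ] [0.83 0.04]
0.15 0.5 zmax 0.052 tall xy  
1699 ((0.5672556757926941, -0.2899634838104248), (0.08516751229763031, 0.13947533071041107), 72.64988708496094)
789 ((0.5675190091133118, -0.29030051827430725), (0.07393740862607956, 0.11997456103563309), 72.83895111083984)
0.8 [ 0.25300587 -0.57150972  0.20163755] [[ 0.914  0.405 -0.   ]
 [ 0.405 -0.914 -0.   ]
 [-0.     0.    -1.   ]]
```

View pics/crop.png

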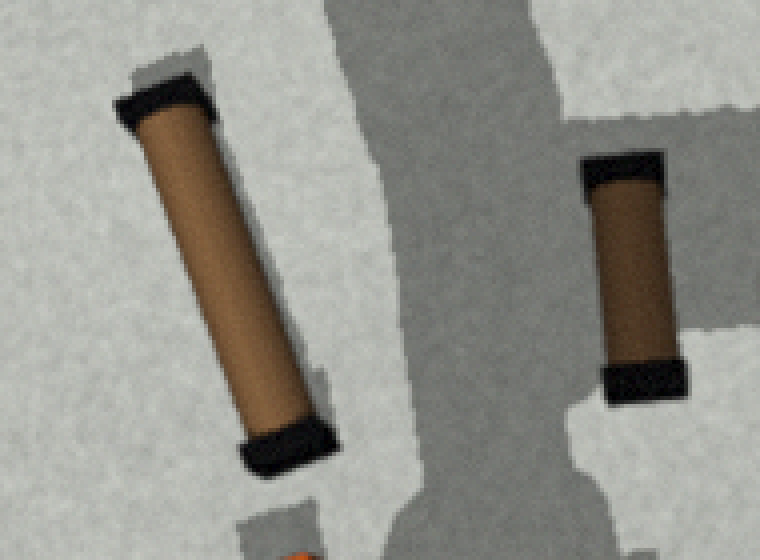

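The crop confirms it: the long tube has a brown body and black caps, with its cap centres near (165,100) and (285,445) in the crop. The short tube lies beside it on the right.

>>> jog_arm --motion "100 .08 -.08 0 0 0 0; 100 .16 -.165 0 0 0 0; 100 .245 -.25 0 0 0 0; 100 .33 -.33 0 0 0 0; 100 .41 -.415 0 0 0 0"

```text
time: 1.42
tool_pos: [0.357, -0.2971, 0.2019]
tool_rot: [0.0, 0.978, 0.207, 0.0]
contact_force: [1.3, -0.1, 0.4]
gripper_width: 0.999
grasp_force: 0.0
```

>>> jog_arm --motion "100 .08 -.08 0 0 0 0; 100 .16 -.165 0 0 0 0; 100 .245 -.25 0 0 0 0; 100 .33 -.33 0 0 0 0; 100 .41 -.415 0 0 0 0"

```text
time: 2.05
tool_pos: [0.4605, -0.0242, 0.2021]
tool_rot: [0.0, 0.978, 0.207, 0.001]
contact_force: [1.0, 0.3, -0.3]
gripper_width: 0.997
grasp_force: 0.0
```

>>> jog_arm --motion "100 .08 -.08 0 0 0 0; 100 .16 -.165 0 0 0 0; 100 .245 -.25 0 0 0 .037; 100 .33 -.34 0 0 0 .037; 100 .41 -.42 0 0 0 .037"

```text
time: 2.68
tool_pos: [0.5628, 0.2513, 0.2018]
tool_rot: [0.0, 0.984, 0.18, 0.0]
contact_force: [0.6, -0.8, 0.2]
gripper_width: 1.003
grasp_force: 0.0
```

```bash
python3 - <<'E'
from h import *
from scipy.spatial.transform import Rotation as R
f=grab_frame("wrist"); save(f,"w1"); rep("wrist",f,"long_tube")
s=state(); r=R.from_quat(np.roll(s["tool_rot"],-1)).as_matrix(); print(s["tool_pos"],r.round(4))
E
```

```text
wrist long_tube 0.96 px 283 178 rect [ 0.56   0.25   0.219  0.046 20.613] zmax 0.046 rgb [78. 62. 44.]
wrist long_tube 0.93 px 391 364 rect [ 0.429  0.086  0.424  0.095 54.923] zmax 0.043 rgb [108.  93.  16.]
wrist long_tube 0.82 px 260 326 rect [ 0.424  0.229  0.3    0.046 16.093] zmax 0.046 rgb [141.  73.  17.]
  at 0.94 [0.557 0.249 0.022]
  at 0.87 [ 0.354 -0.087  0.025]
  at 0.71 [0.297 0.19  0.024]
[0.56238733 0.251153   0.20091595] [[ 9.342e-01  3.567e-01 -1.100e-03]
 [ 3.567e-01 -9.342e-01 -3.000e-04]
 [-1.100e-03 -1.000e-04 -1.000e+00]]
```

View pics/w1.png

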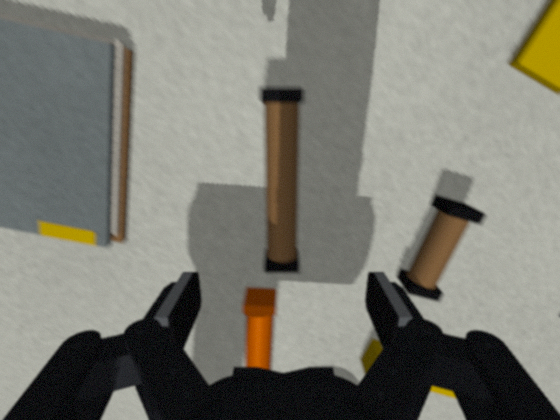

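The wrist picture shows the tube at (283,178), between and parallel to the open fingers at x≈190 and x≈375. I'll go down.

>>> jog_arm --motion "100 -.005 0 .1 0 0 0; 100 -.005 0 .2 0 0 0; 100 -.005 0 .29 0 0 0; 100 -.005 0 .35 0 0 0; 100 -.005 0 .394 0 0 0"

```text
time: 3.45
tool_pos: [0.5593, 0.2469, 0.0032]
tool_rot: [0.0, 0.984, 0.179, -0.001]
contact_force: [0.6, -0.9, 0.2]
gripper_width: 1.003
grasp_force: 0.0
```

>>> jog_arm --motion "100 0 0 0 0 0 0; 40 0 0 0 0 0 0; 20 0 0 0 0 0 0; 20 0 0 0 0 0 0; 20 0 0 0 0 0 0"

```text
time: 4.08
tool_pos: [0.5632, 0.2495, 0.0107]
tool_rot: [-0.001, 0.984, 0.18, 0.003]
contact_force: [-4.4, -1.1, 13.9]
gripper_width: 0.206
grasp_force: 9.2
```

```bash
python3 - <<'E'
from h import *
s=state(); print(s["tool_pos"],s["gripper_width"],s["grasp_force"],s["contact_force"])
f=grab_frame("wrist"); save(f,"w2"); rep("wrist",f,"long_tube")
g=grab_frame("scene"); rep("scene",g,"long_tube")
cv2.imwrite("pics/s2.png",cv2.resize(g["color"][200:380,280:480,::-1],None,fx=3,fy=3)); 
a=cv2.resize(f["color"][...,::-1],(400,300)); b=cv2.resize(g["color"][200:380,290:490,::-1],(400,300),interpolation=3)
cv2.imwrite("pics/both.png",np.hstack([a,b]))
E
```

```text
[0.56317964 0.2495433  0.01072685] 0.20648520468083176 9.151660948991776 [-4.42555547 -1.13864759 13.90367994]
wrist long_tube 0.98 px 282 184 rect [ 0.58   0.259  0.18   0.046 18.376] zmax 0.046 rgb [83. 64. 44.]
  at 0.59 [0.558 0.248 0.019]
scene long_tube 0.91 px 371 193 rect [0.389 0.201 0.414 0.073 9.31 ] zmax 0.048 rgb [149.  79.  37.]
scene long_tube 0.82 px 256 189 rect [ 0.354 -0.083  0.047  0.217  0.268] zmax 0.048 rgb [149. 129.  49.]
  at 0.7 [0.562 0.252 0.025]
  at 0.69 [ 0.352 -0.081  0.024]
  at 0.65 [0.295 0.185 0.02 ]
```

View pics/both.png

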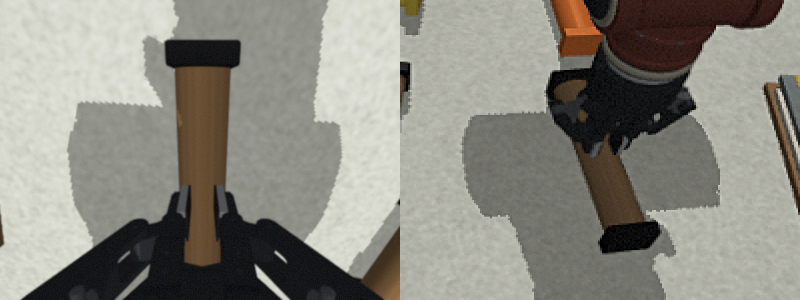

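The composite shows the fingers straddling the tube at its middle, but the opening is too small for a 40 mm body. I'll look closer.

```bash
python3 - <<'E'
from h import *
from scipy.spatial.transform import Rotation as R
f=grab_frame("wrist"); c=f["color"][200:420,160:420,::-1]; cv2.imwrite("pics/w3.png",cv2.resize(c,None,fx=2.6,fy=2.6,interpolation=3))
s=state(); r=R.from_quat(np.roll(s["tool_rot"],-1)).as_matrix()
p=(pts(f,np.ones((420,560),bool))-s["tool_pos"])@r
# slices along tool x near TCP
for zl in np.arange(-.06,.02,.008):
    q=p[(abs(p[:,0])<.02)&(p[:,2]>zl)&(p[:,2]<=zl+.008)&(abs(p[:,1])<.08)]
    L=q[q[:,1]<0][:,1]; Rr=q[q[:,1]>=0][:,1]
    print(zl.round(3),len(q),np.percentile(L,[0,50,100]).round(3) if len(L) else '',np.percentile(Rr,[0,50,100]).round(3) if len(Rr) else '')
E
```

```text
-0.06 641 [-0.022 -0.014 -0.009] [0.009 0.014 0.022]
-0.052 544 [-0.022 -0.014 -0.009] [0.009 0.014 0.022]
-0.044 458 [-0.022 -0.014 -0.009] [0.008 0.013 0.022]
-0.036 2291 [-0.02  -0.005 -0.   ] [0.    0.005 0.02 ]
-0.028 483 [-0.019 -0.015 -0.009] [0.009 0.015 0.018]
-0.02 123 [-0.02  -0.019 -0.018] [0.018 0.018 0.019]
-0.012 0  
-0.004 0  
0.004 7541 [-0.08  -0.052 -0.023] [0.023 0.051 0.08 ]
0.012 1200 [-0.08  -0.051 -0.023] [0.023 0.053 0.08 ]
```

View pics/w3.png

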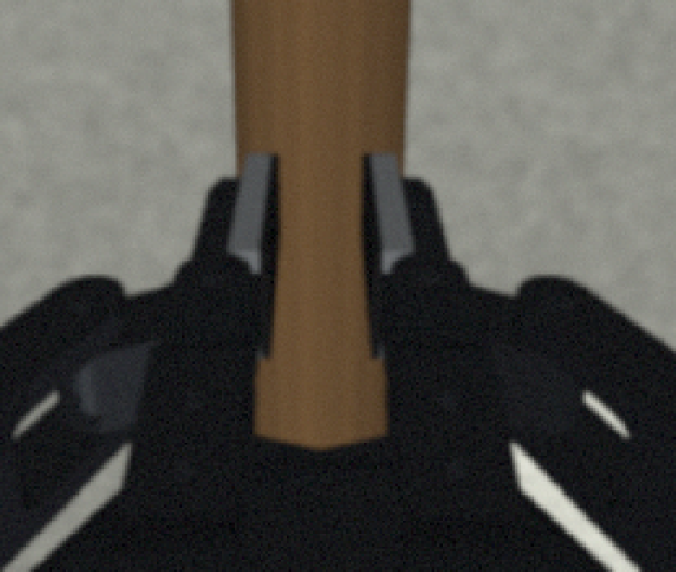

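The crop shows the pads pinching only the upper part of the tube, ending near the tube's crown. I'll open and measure where the tips really are.

>>> jog_arm --motion "60 0 0 0 0 0 0; 100 0 0 0 0 0 0; 100 0 0 0 0 0 0; 100 0 0 0 0 0 0; 100 0 0 0 0 0 0"

```text
time: 5.05
tool_pos: [0.5598, 0.248, 0.0042]
tool_rot: [0.0, 0.984, 0.18, -0.0]
contact_force: [-0.6, -0.1, -0.3]
gripper_width: 1.001
grasp_force: 0.0
```

```bash
cat > m.py <<'E'
from h import *
from scipy.spatial.transform import Rotation as R
f=grab_frame("wrist"); rep("wrist",f,"long_tube")
s=state(); r=R.from_quat(np.roll(s["tool_rot"],-1)).as_matrix(); print(s["time"],s["tool_pos"],s["gripper_width"],s["contact_force"])
p=(pts(f,np.ones((420,560),bool))-s["tool_pos"])@r
q=p[(abs(p[:,0])<.03)&(abs(p[:,1])>.021)&(abs(p[:,1])<.065)&(p[:,2]<s["tool_pos"][2]-.008)]
for z in np.arange(-.07,.02,.006):
    k=q[(q[:,2]>z)&(q[:,2]<=z+.006)]
    if len(k): print(z.round(3),len(k),"|y|",np.percentile(abs(k[:,1]),[2,98]).round(3),"x",np.percentile(k[:,0],[2,98]).round(3))
E
python3 m.py
```

```text
wrist long_tube 0.68 px 282 189 rect [ 0.568  0.251  0.206  0.046 20.417] zmax 0.046 rgb [83. 64. 44.]
5.2 [0.55992185 0.24804708 0.00443845] 0.998275285374294 [ 0.87706215  0.87140697 -0.41235643]
-0.07 886 |y| [0.042 0.056] x [-0.01   0.012]
-0.064 812 |y| [0.042 0.056] x [-0.01   0.012]
-0.058 663 |y| [0.042 0.056] x [-0.01   0.011]
-0.052 543 |y| [0.042 0.054] x [-0.01   0.012]
-0.046 184 |y| [0.042 0.048] x [-0.009  0.011]
```

With the fingers open, the tips stand about 42 mm behind the reported TCP where 13 mm was expected. The hand is therefore about 28 mm too high, which is why the pads only pinched the crown of the tube. I'll go about 26 mm lower, in small steps, watching the force.

>>> jog_arm --motion "100 0 0 .015 0 0 0; 100 0 0 .03 0 0 0; 100 0 0 .04 0 0 0; 100 0 0 .04 0 0 0; 100 0 0 .04 0 0 0"

```text
time: 5.82
tool_pos: [0.5601, 0.2481, -0.0153]
tool_rot: [-0.0, 0.984, 0.18, 0.0]
contact_force: [-0.2, -0.6, 0.3]
gripper_width: 0.996
grasp_force: 0.0
```

```bash
python3 m.py
```

```text
wrist long_tube 0.89 px 282 180 rect [ 0.588  0.258  0.164  0.046 20.946] zmax 0.046 rgb [84. 65. 45.]
  at 0.73 [0.558 0.246 0.022]
5.975 [ 0.5602914   0.24819899 -0.01503315] 1.0042414773086343 [ 0.47873987 -0.42559252  0.45084256]
-0.07 897 |y| [0.042 0.056] x [-0.01   0.012]
-0.064 794 |y| [0.042 0.056] x [-0.01   0.012]
-0.058 691 |y| [0.042 0.056] x [-0.01   0.012]
-0.052 536 |y| [0.042 0.054] x [-0.01   0.012]
-0.046 183 |y| [0.042 0.047] x [-0.009  0.011]
```

>>> jog_arm --motion "100 0 0 .008 0 0 0; 100 0 0 .016 0 0 0; 45 0 0 .016 0 0 0; 20 0 0 .016 0 0 0; 20 0 0 .016 0 0 0"

```text
time: 6.6
tool_pos: [0.5605, 0.2484, -0.0227]
tool_rot: [-0.0, 0.984, 0.18, 0.0]
contact_force: [1.1, 0.7, -1.1]
gripper_width: 0.449
grasp_force: 60.3
```

>>> jog_arm --motion "10 0 0 0 0 0 0; 5 0 0 0 0 0 0; 5 0 0 0 0 0 0; 5 0 0 0 0 0 0; 5 0 0 0 0 0 0"

```text
time: 7.22
tool_pos: [0.5604, 0.2483, -0.023]
tool_rot: [-0.0, 0.984, 0.18, 0.0]
contact_force: [0.5, 0.5, 3.3]
gripper_width: 0.451
grasp_force: 60.9
```

The tube is firmly gripped: opening 0.45 and 60 N. Now I lift it and check.

>>> jog_arm --motion "5 0 0 -.03 0 0 0; 5 0 0 -.1 0 0 0; 5 0 0 -.18 0 0 0; 5 0 0 -.26 0 0 0; 5 0 0 -.32 0 0 0"

```text
time: 7.85
tool_pos: [0.5598, 0.2479, 0.1385]
tool_rot: [0.0, 0.984, 0.18, 0.0]
contact_force: [0.1, 0.9, -1.9]
gripper_width: 0.447
grasp_force: 60.6
```

```bash
cat > t.py <<'E'
from h import *
from scipy.spatial.transform import Rotation as R
s=state(); r=R.from_quat(np.roll(s["tool_rot"],-1)).as_matrix()
print(s["time"],s["tool_pos"],s["gripper_width"],s["grasp_force"],s["contact_force"],np.degrees(np.arctan2(r[1,0],r[0,0])))
def tube(cam):
    f=grab_frame(cam)
    for c in cut_out(cam,"long_tube"):
        p=pts(f,c["pixels"]); 
        col=f["color"][c["pixels"]].mean(0)
        if np.hypot(*(np.median(p,0)-s["tool_pos"])[:2])>.1: continue
        p=p[abs(p[:,2]-np.median(p[:,2]))<.05]
        q=p[:,:2].astype(np.float32); v=cv2.fitLine(p.astype(np.float32),cv2.DIST_HUBER,0,.01,.01).ravel()
        print(cam,round(c["p"],2),cv2.minAreaRect(q),"dir",v[:3].round(3),"top z",np.percentile(p[:,2],[50,90,98]).round(3))
    for c in place_of(cam,"long_tube"): print("  at",round(c["p"],2),np.round(c["at"],3))
    return f
E
python3 - <<'E'
from t import *
tube("wrist"); tube("scene"); tube("top")
E
```

```text
7.85 [0.5598115  0.24793619 0.13853515] 0.44659831327068733 60.564061403274536 [ 0.12668317  0.87977834 -1.88717703] 20.70177183667624
  at 0.93 [0.559 0.251 0.186]
scene 0.94 ((0.5623444318771362, 0.24773001670837402), (0.22031743824481964, 0.04483793303370476), 20.5990047454834) dir [0.931 0.365 0.009] top z [0.202 0.208 0.209]
  at 0.97 [0.564 0.248 0.186]
  at 0.66 [0.294 0.183 0.02 ]
  at 0.6 [ 0.355 -0.082  0.022]
top 0.56 ((0.5558110475540161, 0.2427729070186615), (0.21189552545547485, 0.04508320987224579), 20.846073150634766) dir [ 0.963  0.251 -0.096] top z [0.198 0.204 0.206]
  at 0.98 [0.296 0.186 0.023]
  at 0.78 [ 0.354 -0.085  0.026]
  at 0.75 [0.56  0.252 0.182]
```

The tube came up level and aligned with the tool, with its axis about 46 mm above the TCP reading. Now I carry it towards the rest and turn it.

>>> jog_arm --motion "5 -.03 .09 0 0 0 .08; 5 -.07 .19 0 0 0 .17; 5 -.11 .3 0 0 0 .26; 5 -.15 .4 0 0 0 .35; 5 -.185 .505 0 0 0 .443"

```text
time: 8.93
tool_pos: [0.5619, -0.0223, 0.1356]
tool_rot: [-0.0, 0.988, -0.153, -0.001]
contact_force: [0.3, -0.7, -1.7]
gripper_width: 0.45
grasp_force: 60.8
```

>>> jog_arm --motion "5 .04 .11 0 0 0 0; 5 .075 .22 0 0 0 0; 5 .11 .33 0 0 0 0; 5 .14 .43 0 0 0 0; 5 .167 .51 0 0 0 0"

```text
time: 9.55
tool_pos: [0.5655, -0.291, 0.1354]
tool_rot: [-0.0, 0.988, -0.152, -0.001]
contact_force: [0.3, -0.4, -1.4]
gripper_width: 0.444
grasp_force: 60.8
```

```bash
python3 - <<'E'
from t import *
tube("wrist"); f=tube("scene"); tube("top"); g=grab_frame("wrist"); rep("wrist",g,"rest"); rep("scene",f,"short_tube")
save(g,"w4")
E
```

```text
9.55 [ 0.56548098 -0.29101198  0.13539102] 0.44415373165626876 60.82880973815918 [ 0.30501093 -0.42324314 -1.35890478] -17.445098773863137
wrist 0.65 ((0.5982222557067871, -0.3008236885070801), (0.04622020199894905, 0.1554153710603714), 72.12572479248047) dir [ 0.953 -0.301  0.015] top z [0.2   0.203 0.204]
  at 0.87 [ 0.352 -0.087  0.022]
  at 0.61 [ 0.565 -0.291  0.181]
scene 0.81 ((0.5719213485717773, -0.27386653423309326), (0.07959167659282684, 0.22120845317840576), 72.34696197509766) dir [ 0.954 -0.299 -0.012] top z [0.196 0.203 0.205]
  at 0.77 [ 0.352 -0.081  0.018]
  at 0.67 [0.294 0.186 0.022]
  at 0.59 [ 0.57  -0.29   0.182]
top 0.52 ((0.6079773902893066, -0.28331756591796875), (0.014013795182108879, 0.14546123147010803), 69.3644790649414) dir [ 0.946 -0.315  0.078] top z [0.193 0.206 0.207]
  at 0.78 [ 0.354 -0.088  0.028]
  at 0.77 [0.292 0.187 0.023]
scene short_tube 0.58 px 279 268 rect [0.554 0.026 0.131 0.045 4.881] zmax 0.048 rgb [55. 45. 34.]
  at 0.94 [0.554 0.03  0.022]
```

View pics/w4.png

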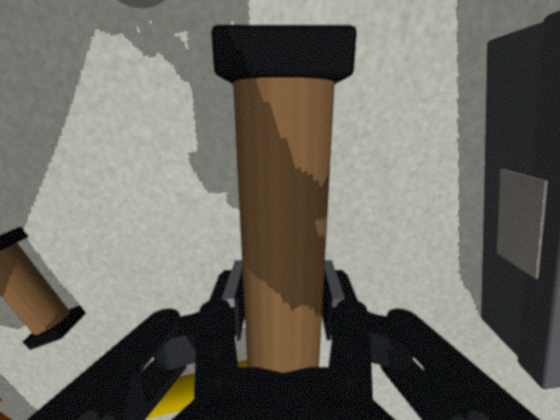

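The wrist view shows the tube held straight, running from (285,50) to (285,340), and hiding the rest beneath it, which is consistent with alignment. The short tube hasn't moved. I'll lower it to just above home.

>>> jog_arm --motion "5 .003 -.003 .05 0 0 0; 5 .003 -.003 .1 0 0 0; 5 .003 -.003 .145 0 0 0; 5 .003 -.003 .175 0 0 0; 5 .003 -.003 .2 0 0 0"

```text
time: 10.88
tool_pos: [0.5682, -0.2881, 0.0359]
tool_rot: [-0.0, 0.989, -0.151, 0.0]
contact_force: [-0.8, -0.2, -1.4]
gripper_width: 0.444
grasp_force: 60.9
```

>>> jog_arm --motion "5 0 0 .004 0 0 0; 5 0 0 .008 0 0 0; 5 0 0 .012 0 0 0; 5 0 0 .016 0 0 0; 5 0 0 .018 0 0 0"

```text
time: 11.5
tool_pos: [0.5682, -0.2881, 0.0277]
tool_rot: [0.0, 0.989, -0.151, 0.0]
contact_force: [1.0, -0.5, -2.6]
gripper_width: 0.448
grasp_force: 61.0
```

```bash
python3 - <<'E'
from t import *
f=tube("scene"); rep("scene",f,"rest")
cv2.imwrite("pics/s5.png",cv2.resize(f["color"][150:330,60:260,::-1],None,fx=3,fy=3,interpolation=3))
E
```

```text
11.5 [ 0.56820874 -0.28814887  0.02768846] 0.44763899627411424 60.95011353492737 [ 0.99458522 -0.49078545 -2.58563789] -17.371287104228042
scene 0.81 ((0.569229006767273, -0.28745895624160767), (0.047358542680740356, 0.22128736972808838), 72.32440948486328) dir [ 0.958 -0.287 -0.016] top z [0.09  0.097 0.098]
  at 0.82 [ 0.354 -0.083  0.022]
  at 0.69 [ 0.569 -0.289  0.074]
  at 0.59 [0.296 0.182 0.02 ]
scene rest 0.83 px 142 250 rect [ 0.571 -0.282  0.078  0.139 75.738] zmax 0.071 rgb [60. 63. 62.]
  at 0.67 [ 0.568 -0.286 -0.001]
```

View pics/s5.png

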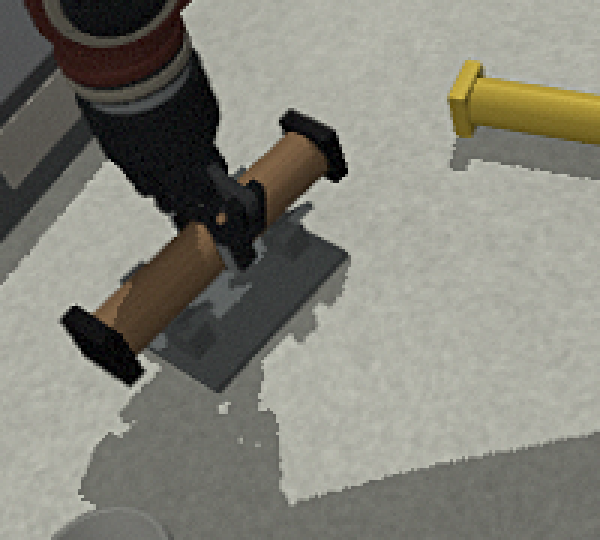

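The crop shows the tube just above both saddles, with a cap beyond each end, at (105,345) and (315,145). I'll lower it slowly the last 6 mm.

>>> jog_arm --motion "5 0 .003 .003 0 0 0; 5 0 .003 .006 0 0 0; 5 0 .003 .008 0 0 0; 5 0 .003 .01 0 0 0; 5 0 .003 .011 0 0 0"

```text
time: 12.38
tool_pos: [0.5682, -0.2893, 0.0235]
tool_rot: [-0.0, 0.989, -0.151, 0.0]
contact_force: [-3.2, 3.8, 6.7]
gripper_width: 0.45
grasp_force: 61.9
```

>>> jog_arm --motion "5 0 0 .001 0 0 0; 5 0 0 .002 0 0 0; 5 0 0 .002 0 0 0; 5 0 0 .002 0 0 0; 5 0 0 .002 0 0 0"

```text
time: 13.0
tool_pos: [0.5685, -0.2892, 0.0233]
tool_rot: [-0.0, 0.989, -0.151, 0.0]
contact_force: [-4.0, 5.1, 9.1]
gripper_width: 0.448
grasp_force: 62.2
```

>>> jog_arm --motion "5 -.002 -.002 0 0 0 0; 5 -.002 -.002 .001 0 0 0; 5 -.002 -.002 .001 0 0 0; 5 -.002 -.002 .001 0 0 0; 5 -.002 -.002 .001 0 0 0"

```text
time: 13.62
tool_pos: [0.5686, -0.2888, 0.0228]
tool_rot: [0.0, 0.989, -0.151, 0.002]
contact_force: [-0.1, 2.2, 8.1]
gripper_width: 0.45
grasp_force: 62.1
```

```bash
python3 - <<'E'
from t import *
f=tube("scene"); tube("wrist")
E
```

```text
13.625 [ 0.56856461 -0.28878718  0.022825  ] 0.450402109515203 62.12219953536987 [-0.12621142  2.19326919  8.11739025] -17.363487287101236
scene 0.82 ((0.5739791393280029, -0.2755708396434784), (0.07424208521842957, 0.22046716511249542), 71.56786346435547) dir [ 0.949 -0.316 -0.008] top z [0.085 0.092 0.094]
  at 0.97 [0.294 0.181 0.023]
  at 0.82 [ 0.573 -0.288  0.071]
  at 0.81 [ 0.353 -0.08   0.023]
wrist 0.66 ((0.6005846261978149, -0.29874715209007263), (0.045863568782806396, 0.15536771714687347), 72.53353118896484) dir [ 0.953 -0.301  0.041] top z [0.088 0.092 0.093]
wrist 0.31 ((0.5717651844024658, -0.28794053196907043), (0.07411810755729675, 0.11986775696277618), 72.27350616455078) dir [ 0.36   0.932 -0.037] top z [0.067 0.071 0.072]
  at 0.7 [ 0.567 -0.288  0.067]
```

The tube is seated: its axis is at about 69 mm (home 68), there are 8 N on the rest, and it is still and gripped. I'll let go gently, then rise.

>>> jog_arm --motion "47 0 0 0 0 0 0; 55 0 0 0 0 0 0; 75 0 0 0 0 0 0; 100 0 0 0 0 0 0; 100 0 0 0 0 0 0"

```text
time: 14.55
tool_pos: [0.5669, -0.2883, 0.0204]
tool_rot: [-0.0, 0.989, -0.151, -0.0]
contact_force: [-0.2, -0.3, 0.9]
gripper_width: 1.003
grasp_force: 0.0
```

>>> jog_arm --motion "100 0 0 0 0 0 0; 100 0 0 -.03 0 0 0; 100 0 0 -.1 0 0 0; 100 0 0 -.2 0 0 0; 100 0 0 -.3 0 0 0"

```text
time: 15.18
tool_pos: [0.5671, -0.2883, 0.1733]
tool_rot: [0.0, 0.989, -0.151, 0.0]
contact_force: [-0.2, -0.9, -0.4]
gripper_width: 1.001
grasp_force: 0.0
```

```bash
python3 - <<'E'
from t import *
f=tube("scene"); g=tube("wrist"); rep("scene",f,"short_tube")
cv2.imwrite("pics/s6.png",cv2.resize(f["color"][150:330,60:320,::-1],None,fx=3,fy=3,interpolation=3))
E
```

```text
15.175 [ 0.56705804 -0.28828109  0.17326959] 1.0011281073103226 0.0 [-0.24249602 -0.89627213 -0.37431615] -17.37262856327431
scene 0.71 ((0.5702579617500305, -0.28632205724716187), (0.04531790316104889, 0.22085228562355042), 73.32703399658203) dir [ 0.954 -0.299 -0.003] top z [0.085 0.09  0.093]
  at 0.76 [ 0.573 -0.286  0.067]
  at 0.64 [0.293 0.182 0.022]
  at 0.62 [ 0.353 -0.08   0.021]
wrist 0.7 ((0.570049524307251, -0.28733962774276733), (0.046466074883937836, 0.21989403665065765), 73.45880126953125) dir [ 0.954 -0.301  0.006] top z [0.086 0.09  0.091]
  at 0.75 [ 0.569 -0.288  0.067]
  at 0.67 [ 0.355 -0.086  0.024]
scene short_tube 0.86 px 278 268 rect [0.554 0.026 0.131 0.046 4.93 ] zmax 0.048 rgb [55. 45. 34.]
  at 0.63 [0.553 0.025 0.024]
```

View pics/s6.png

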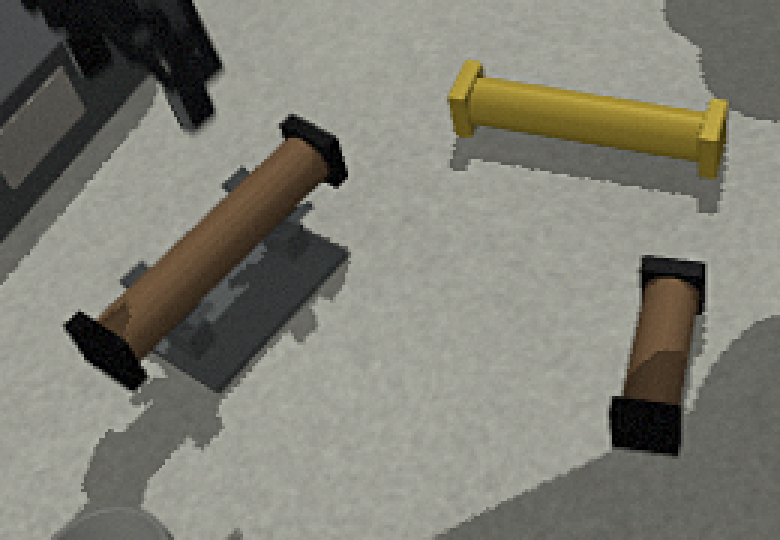

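The tube lies in both notches with a cap beyond each end, at (105,345) and (315,150). It is within about 4 mm of centre, level, with its axis at 67–68 mm. The short tube hasn't moved and the gripper is clear.

```bash
python3 -c "
from plant import *
print(job_done())"
```

```text
the job is handed in; nothing more can be done
None
```

The long brown tube lies settled in both notches of the rest, about 4 mm off centre along the groove. I let it go gently, the short tube has not moved, the gripper is clear, and the job was handed in at about 15 s; no verdict came back.

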